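# Drift a cabinet base-rail joint into line and bolt it

### The arm

A 7-joint arm with a two-finger parallel gripper is mounted at the origin on the work surface. World frame = base frame: x ahead of the robot, y to its left, z up, the work surface at z = 0. Lengths are in mm, angles in rad, forces in N, time in s.
With the tool pointing down it reaches from about 400 to 875 mm from the base axis. Payload 4.4 kg.
Tool frame: the origin (TCP) lies between the finger pads; the fingertips stand ctrl.tip_reach ahead of it and the grasp point (between the pads) lies 8 mm behind it (ctrl.tip_reach is the distance from the TCP to the fingertips, in mm); z points along the fingers, y is the direction in which the jaws open and shut (so a half turn about z gives the same grasp; the last joint's range is limited). The gripper opens to 85 mm and grips with 20 to 120 N. Pads are 22 mm wide; open, the fingers measure 114 mm over their backs; the gripper's body (76 mm by 85 mm) begins 54 mm behind the grasp point. The pads swing forward as they close: fully open they stand 13 mm farther back than shut.
Start: joints at [1.072, 0.628, 0.038, 1.517, -0.027, 0.996, -0.02], TCP at [272.647, -590.069, 242.313] pointing down, gripper open.
Joint ranges: [-3.06, 3.06], [-0.37, 2.12], [-1.25, 1.32], [0.18, 2.47], [-1.1, 4.24], [0.23, 1.98], [-2.94, 2.94]. Speed limits (rad/s): [2.57, 2.57, 3.14, 3.14, 3.14, 3.14, 3.14].

### API

Orientations are given as [roll, pitch, yaw] about the fixed x, y, z axes, in that order (R = Rz(yaw) Ry(pitch) Rx(roll)).
In Python, from cell import status, viewer, order, ctrl gives the robot as it stands.
- The arm moves only by the tool play_rows, never from a script. Its argument "series" is a list of rows, each a list of 5 numbers: the shift along the tool's x, y, z in cm, then the turn about the tool's z in degrees, then the closure, from 0 (fully open) to 1 (shut). In form: [[x, y, z, yaw, gripper], ...]. A call has 1 to 8 rows; each row is the pose to reach, as a shift and turn from the pose commanded when the call began, along the tool's axes at that moment; what a row does not reach only later rows make up. A row lasts 1/10 s, in which the tool goes at most 50 mm and 8.59 degrees, less where a joint would pass 70% of its speed; a pose out of reach is approached as far as the arm can. A call with a gripper value outside its range is refused whole. The fingers move at their own pace and stop on an object; the grip force is fixed at half the most. Time passes only in rows, so rows that repeat a pose let the fingers close. It gives the time, the measured TCP pose, the force and the opening at its end, in the units of the state.
- status.read_state(): the state, without advancing time (a new reading comes with each control period).
- viewer.get_image(name): name is "side" or "top" or "wrist"; returns a dict with "img" (384x512x3 uint8, red, green, blue), "vfov" (degrees; the focal length in pixels is half the picture's height over the tangent of half this angle, whatever the lens; pixels are square), "cx", "cy" (the principal point, pixels), "dist_coeffs" ([k1, k2, p1, p2, k3] as OpenCV has them; the pictures are not rectified), "rvec" (rotation vector, rad) and "tvec" (3), from world to camera coordinates, as OpenCV has them; the wrist camera has in their place "tool_from_camera" (4x4, takes a point from camera to tool coordinates, whose origin is the TCP and whose axes are the flange's). Camera axes: x right, y down, z forward; pixel columns grow to the right and rows downward; lengths in mm; the calibration is good to about 2 mm. A picture is of the moment at which its call begins: read the wrist's pose just before it. There is no depth.
- order.finish_job(): hands the job in, once; it reports no verdict.
The state is a dict: "clock": time; "qpos": joint angles; "qd": joint speeds; "tau": joint torques, N m; "eef_pos": TCP position; "tool_rot": TCP orientation; "force": force on the tool from outside, world axes, zero at the start; "torque": the same for the moment, N m; "width": finger opening in mm.
Only numpy, scipy, OpenCV 4.12 (cv2) and the standard library are available. Lean on these libraries where they do the work, as an engineer would, in place of code of your own. Each camera call takes 0.05 s, during which the arm holds its last target. There are 200 camera calls.

### The job

Pull this cabinet base-rail joint into line and bolt it: take the tapered drift from the wooden block and press it, small end first, down through the rail slot nearest the joint and the hole of the splice bar beneath until its collar is fully home on the rail, so that the drift alone draws the right-hand rail up into line; do not shove the rail with the gripper. Press steadily and gently rather than forcing it, feeling for the bar's hole and letting the drift find its own line. Then move the loose bolt from the slot where it is parked in the left-hand rail into the next slot of the right-hand rail and through the bar, head fully down, and leave drift and bolt standing there, without disturbing the punches, the screwdriver or the paint jars.

Things in the scene. Friction and masses are not known exactly. Their poses are not given: they have to be found in the camera images.
- rail_right: the right-hand rail, which starts 4.6 to 5.6 mm short of its place, off to the right. A black steel channel 66 mm wide, 318 mm long, open side down, its top 75 mm above the bench and 4 mm thick; it slides lengthways only, takes about 9 N to move and stays where it is left. In line, its slots lie straight over the bar's holes. Origin on the bench straight below rail_hole, axes as there
- rail_hole (a point): centre, at the rail's top face, of the right-hand rail's slot nearest the joint (34 mm from its end): 16 mm along the rail, 36 mm across it; it moves with the rail. Its y axis runs along the rails towards the left-hand rail, x across them, z up
- rail_hole2 (a point): the same for the next slot, 60 mm farther along, to the right; the bolt belongs here
- line_hole (a point): fixed point: where rail_hole comes to lie when the joint is in line (on the rails' centre line, level with their top face). The bar's round 16 mm hole for the drift is straight below it lengthways, but up to 9.5 mm out to either side across the rails: that is not measured and must be seen through the slot or found by feel. Axes as rail_hole
- bar_bolt (a point): the fixed bolt head with its square washer (46 x 30 mm, 12 mm high; this point level with the rail top) in the left-hand rail, 60 mm from line_hole. It holds the steel splice bar: 38 mm wide, 6 mm thick, directly under the rails (top 71, underside 65 mm above the bench), reaching 90 mm beyond line_hole under the right-hand rail; it cannot move lengthways and is too tight to shift sideways by gentle pressing (35 N)
- line_hole2 (a point): the same point for the second slot, 60 mm farther to the right: where rail_hole2 comes when in line. The bar's second round 16 mm hole is below it, out to the side just as far as the first
- drift_grip (a point): the drift: loose steel pin, 0.2 kg, standing small end down in the wooden block's middle hole. This point is on its axis, half-way up its handle and 33 mm above the collar's underside; z points to the head. Handle 20 mm in diameter, up to 60 mm above the collar's underside; collar 26 mm wide, 6 mm thick; below it 21 mm of parallel pin 14.9 mm in diameter, then a 44 mm taper to a flat 8.4 mm tip
- drift_collar (a point): centre of the underside of the drift's collar (its tip is 65 mm below; when the drift is home the tip hangs 10 mm above the bench, with nothing under it)
- drift: the drift as a whole (origin as drift_collar)
- bolt_head (a point): the loose joint bolt: steel, 80 g, hanging by its head in a slot of the left-hand rail, 180 mm from line_hole. This point is the centre of its round head, 22 mm in diameter and 18 mm high, 9 mm above the head's underside; the shank below is 12.6 mm in diameter and 40 mm long with a tapered nose (6 mm at the end)
- bolt_seat (a point): centre of the underside of the bolt's head
- joint_bolt: the joint bolt as a whole (origin as bolt_seat)
- rail_left: the fixed left-hand rail, a channel like the other, clamped to wooden bearers by a toggle clamp at its left end (handle up to 200 mm high, 285 mm from line_hole), with the bar and the right-hand rail that it carries. Origin on the bench straight below line_hole; y runs along the rails to the left, z up
- block: fixed wooden block, 70 x 190 mm, 75 mm high, origin under its centre, long side along its y axis. The drift stands in its middle hole (17.5 mm wide), its collar on the block's top; two thinner punches stand in holes 66 mm to either side, 45 mm above the block
- pin_punch: thin dark punch, 16 mm in diameter, standing in the block: bystander
- centre_punch: the like, in the block's other end hole: bystander
- screwdriver: screwdriver lying on the bench: bystander
- paint_jar: small paint jar, 42 mm wide, 45 mm high: bystander
- paint_jar2: a second such jar: bystander

How it is judged (in metres and radians):
On the way, in this order (a step that is already met when the one before it is completed fails the run):
1. the drift is pressed home through the slot nearest the joint, its collar down on the rail, and the rail is in line (y of rail_hole in the frame of line_hole between -0.002 and 0.002 m and z of drift_collar in the frame of rail_hole below 0.0015 m and y of drift_collar in the frame of rail_hole between -0.003 and 0.003 m and x of drift_collar in the frame of rail_hole between -0.0125 and 0.0125 m and angle between drift's own z axis and vertical below 0.06 rad), for 0.2 s.
2. the bolt is in the next slot, its head down on the rail, with the drift still home (all of step 1 and z of bolt_seat in the frame of rail_hole2 below 0.0015 m and y of bolt_seat in the frame of rail_hole2 between -0.004 and 0.004 m and x of bolt_seat in the frame of rail_hole2 between -0.0135 and 0.0135 m and angle between joint_bolt's own z axis and vertical below 0.08 rad), for 0.2 s.
At the end, for the whole second after the job is handed in: Rail within 2 mm of in line; drift upright (0.06 rad) in the slot nearest the joint, collar within 1.5 mm of the rail top; bolt upright (0.08 rad) in the next slot, underside of its head within 1.5 mm of the rail top; both let go and at rest (all of step 2 and linear speed of each of drift, joint_bolt below 0.01 m/s); the robot touches nothing.
It fails at once if the drift is forced: more than 80 N between it and the rails and bar (contact force between drift and rail_left above 80 N).
It fails at once if the bolt is forced: more than 40 N between it and the rails and bar (contact force between joint_bolt and rail_left above 40 N).
It fails at once if the gripper or arm shoves the right-hand rail along (over 5 N on it while it moves) (linear speed of rail_right above 0.0005 m/s and contact force between any of the fingers, the arm and rail_right above 5 N).
It fails at once if a bystander is disturbed (moved more than 25 mm) (distance of any of pin_punch, centre_punch, screwdriver, paint_jar, paint_jar2 from where it was at the start of the episode above 0.025 m).
It also fails if it takes over 72 s, if anything falls off the work surface, if the arm or the gripper's body presses on something with over 40 N, if the wrist force passes 120 N, or if a joint passes its speed limit or range.

## Working session

There is one attempt and no reset: what is moved stays moved. The work goes in short steps, Python scripts to look and compute and a tool call to move; the robot and the scene stay as the last step left them, time stands still between calls to the robot, and variables do not carry over. Pictures are saved under pics/ and viewed, about 8 in all and at most 12, crops included, and the job is handed in when it is done.

Besides the shell and the picture viewer there is one more tool, called by a JSON object that holds its "name" and its "arguments", one argument or row to a line. play_rows: Moves the arm, as the interface text tells. Its arguments: {"type":"object","properties":{"series":{"type":"array","items":{"type":"array","items":{"type":"number"}}}},"required":["series"]}

```bash
ls; mkdir -p pics
cat > h.py <<'E'
import numpy as np, cv2
from scipy.spatial.transform import Rotation as Ro
from cell import status, viewer, order, ctrl
def K(d):
    f=d["img"].shape[0]/2/np.tan(np.radians(d["vfov"])/2)
    return np.array([[f,0,d["cx"]],[0,f,d["cy"]],[0,0,1.]])
def pose(s=None):
    s=s or status.read_state()
    T=np.eye(4);T[:3,:3]=Ro.from_euler('xyz',s["tool_rot"]).as_matrix();T[:3,3]=s["eef_pos"];return T
def grab(name):
    T=pose(); d=viewer.get_image(name)
    if name=="wrist": W=T@np.array(d["tool_from_camera"])
    else:
        W=np.eye(4);R=cv2.Rodrigues(np.array(d["rvec"],float))[0]
        W[:3,:3]=R.T;W[:3,3]=-R.T@np.array(d["tvec"],float).ravel()
    d["W"]=W;return d
def ray(d,u,v):
    p=cv2.undistortPoints(np.array([[[u,v]]],float),K(d),np.array(d["dist_coeffs"],float))[0,0]
    return d["W"][:3,3],d["W"][:3,:3]@np.array([p[0],p[1],1.])
def onz(d,u,v,z):
    o,r=ray(d,u,v);return o+r*(z-o[2])/r[2]
def proj(d,P):
    V=np.linalg.inv(d["W"]);r=cv2.Rodrigues(V[:3,:3])[0]
    return cv2.projectPoints(np.array(P,float).reshape(-1,1,3),r,V[:3,3],K(d),np.array(d["dist_coeffs"],float))[0][:,0]
def totool(dw): # world shift mm -> tool cm
    return pose()[:3,:3].T@np.array(dw)/10
def save(d,n,crop=None,s=1):
    i=d["img"][...,::-1]
    if crop: i=i[crop[1]:crop[3],crop[0]:crop[2]]
    cv2.imwrite("pics/"+n,cv2.resize(i,None,fx=s,fy=s,interpolation=cv2.INTER_CUBIC))
E
python3 - <<'E'
from h import *
s=status.read_state();print(s,ctrl.tip_reach)
import pickle
o={}
for n in("top","side","wrist"):
    d=grab(n);o[n]=d;print(n,d["vfov"],d["dist_coeffs"],d["W"].round(2).tolist())
pickle.dump(o,open("o.pkl","wb"))
save(o["top"],"t.png",s=1.5); save(o["side"],"s.png",s=1.5)
E
```

```text
pics
{'clock': 0.0, 'qpos': array([ 1.07217378,  0.62936357,  0.03842317,  1.5183453 , -0.02698917,
        0.99628118, -0.01998789]), 'qd': array([ 0.00090493,  0.00047533,  0.00016253, -0.00182172, -0.00042255,
       -0.00079136, -0.00032806]), 'tau': array([-1.09138044e-03, -5.63395715e+01,  1.22622952e+00, -1.93442935e+01,
        1.10937614e-02,  1.05314990e-02,  1.90301773e-05]), 'eef_pos': array([ 272.42006443, -589.51095225,  241.38467284]), 'tool_rot': array([-3.13971290e+00,  2.31929888e-05,  4.32856288e-01]), 'force': array([ 0.06208481, -0.60558726, -0.50461018]), 'torque': array([ 0.06275295, -0.00051285, -0.01187964]), 'width': 85.52410213524527} 11.0
top 49.21424498119619 [0.05183138 0.         0.         0.         0.        ] [[0.02, -0.99, 0.16, 328.22], [-1.0, -0.02, -0.01, -8.36], [0.01, -0.16, -0.99, 1101.98], [0.0, 0.0, 0.0, 1.0]]
side 51.94054928178446 [-0.05718865  0.          0.          0.          0.        ] [[1.0, -0.01, 0.03, 459.97], [-0.03, -0.56, 0.83, -738.58], [0.01, -0.83, -0.56, 604.13], [0.0, 0.0, 0.0, 1.0]]
wrist 67.65337896944472 [-0.00758481  0.          0.          0.          0.        ] [[0.42, -0.86, -0.28, 342.81], [-0.91, -0.4, -0.12, -557.35], [-0.0, 0.3, -0.95, 373.4], [0.0, 0.0, 0.0, 1.0]]
```

View pics/t.png

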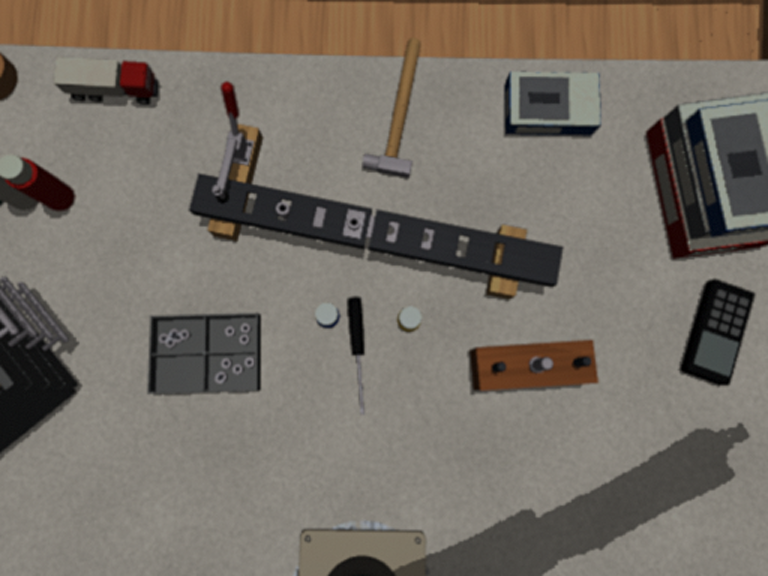

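View pics/s.png

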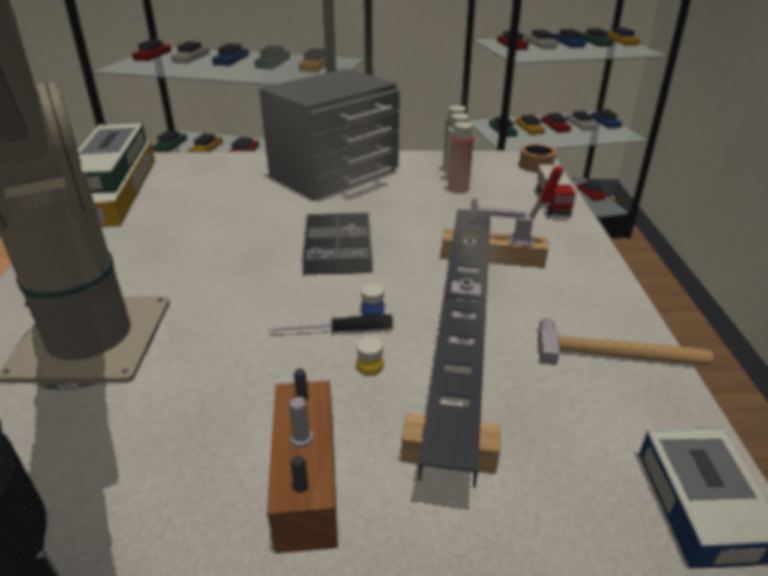

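The top view (1.5x) shows the joint at (370,232). The washer is at (354,222), the loose bolt at (283,207) and the slots at (392,231), (427,239) and (463,246). The drift is at (541,362) with a punch on each side, and the jars are at (327,315) and (410,318). The side view agrees.

Run:
```python
from h import *
import pickle
o=pickle.load(open("o.pkl","rb"));t=o["top"];s=o["side"]
def P(n,u,v,z): p=onz(t,u/1.5,v/1.5,z);print(n,p.round(1),"side px x1.5",(proj(s,p)[0]*1.5).round(0));return p
dr=P("drift head",541,362,135);P("drift collar",541,367,81)
P("pp",499,369,120);P("cp",582,362,120)
bb=P("barbolt",354,222,87);lb=P("bolt",283,207,93)
h=[P("slot",*q,75) for q in((392,231),(427,239),(463,246))]
g=t["img"];hsv=cv2.cvtColor(g,cv2.COLOR_RGB2HSV)
# rail dark mask -> minAreaRect
m=((g.max(2)<60)).astype(np.uint8);m[:100]=0;m[200:]=0;m[:,:120]=0;m[:,385:]=0
n,l,st,c=cv2.connectedComponentsWithStats(m)
for i in range(1,n):
    if st[i,4]>500:
        ys,xs=np.where(l==i);pts=np.array([onz(t,x,y,75)[:2] for x,y in zip(xs,ys)],np.float32)
        print(st[i],cv2.minAreaRect(pts))
d=lb-bb;print("bolt-bb",np.hypot(*d[:2]),np.arctan2(d[1],d[0]))
```

```text
drift head [ 374.4 -269.9  135. ] side px x1.5 [298. 397.]
drift collar [ 369.  -284.3   81. ] side px x1.5 [296. 441.]
pp [ 362.9 -208.9  120. ] side px x1.5 [295. 370.]
cp [ 376.5 -337.1  120. ] side px x1.5 [295. 455.]
barbolt [601.7  22.1  87. ] side px x1.5 [466. 283.]
bolt [623.  139.9  93. ] side px x1.5 [469. 242.]
slot [590.7 -41.7  75. ] side px x1.5 [463. 314.]
slot [ 578.1 -100.5   75. ] side px x1.5 [460. 339.]
slot [ 567.3 -160.8   75. ] side px x1.5 [457. 369.]
[ 127  100  121   67 2884] ((645.4295043945312, 145.1416015625), (301.86053466796875, 159.65499877929688), 87.15308380126953)
[ 245  141  130   59 3194] ((551.8883666992188, -160.6392822265625), (316.3940124511719, 109.42315673828125), 76.85197448730469)
bolt-bb 119.70037843190303 1.3918325839090135
```

```bash
cat >> h.py <<'E'
def plan(x,y,z,yaw):
    T=pose();cur=status.read_state()["tool_rot"][2]
    dy=(yaw-cur+np.pi)%(2*np.pi)-np.pi
    print("cm",totool(np.array([x,y,z])-T[:3,3]).round(2),"turn deg",-np.degrees(dy).round(2))
E
python3 -c "
from h import *
plan(372,-274,215,1.676)"
```

```text
cm [ 22.27 -24.47   2.7 ] turn deg -71.23
```

{"name": "play_rows", "arguments": {
  "series": [
    [3, -3.3, 0.3, -8, 0],
    [6, -6.6, 0.6, -16, 0],
    [9, -9.9, 1, -24, 0],
    [12, -13.2, 1.5, -32, 0],
    [15, -16.5, 1.8, -40, 0],
    [18, -19.8, 2.2, -48, 0],
    [21, -23, 2.5, -56, 0],
    [22.3, -24.5, 2.7, -64, 0]
  ]
}}

```text
clock: 0.95
eef_pos: [373.3, -269.9, 215.3]
tool_rot: [3.142, -0.002, 1.561]
force: [-0.4, -0.8, -0.1]
width: 85.5
```

{"name": "play_rows", "arguments": {
  "series": [
    [0, 0, 0, -7, 0],
    [0, 0, 0, -7, 0],
    [0, 0, 0, -7, 0]
  ]
}}

```text
clock: 1.25
eef_pos: [372.1, -274.6, 215.3]
tool_rot: [-3.141, 0.0, 1.668]
force: [0.2, -0.3, 0.1]
width: 85.0
```

Run:
```python
from h import *
s=status.read_state();print(s["clock"],s["eef_pos"],s["tool_rot"],s["force"])
import pickle
d=grab("wrist");pickle.dump(d,open("w1.pkl","wb"));save(d,"w1.png",s=1.5)
print(proj(d,[[372,-277,135],[371,-278,81],[363,-209,120],[376,-337,120]])*1.5)
```

```text
1.25 [ 372.10529629 -274.62734939  215.2644618 ] [-3.14149845e+00  9.34508989e-05  1.66811553e+00] [ 0.24094933 -0.29058054  0.10863051]
[[386.37974742 305.79128374]
 [384.84260056 277.70923291]
 [381.79435262 169.96916778]
 [383.3923134  390.55932517]]
```

View pics/w1.png

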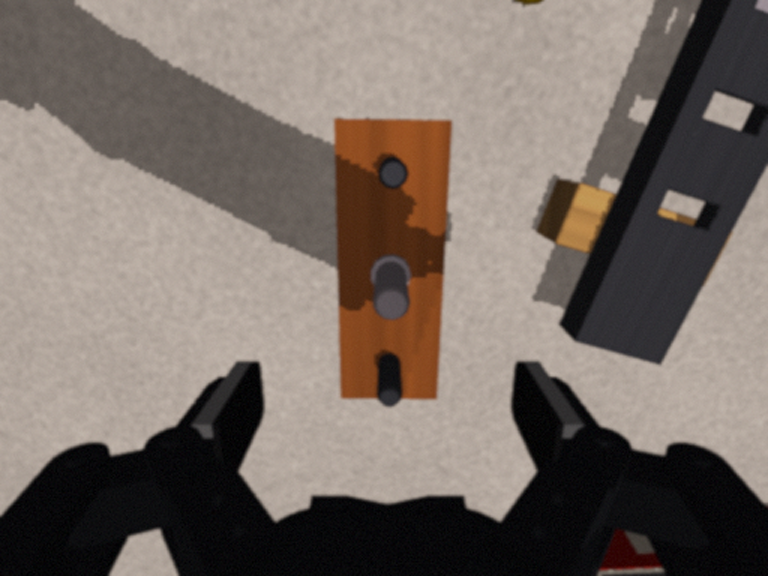

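The wrist view puts the drift's head disc at about (391,303) and the collar at about (391,275), with the punches at (392,172) and (388,395). The jaws open across the block.

Run:
```python
from h import *
import pickle
d=pickle.load(open("w1.pkl","rb"))
print(onz(d,391/1.5,303/1.5,135),onz(d,390/1.5,275/1.5,81),onz(d,392/1.5,172/1.5,120),onz(d,389/1.5,395/1.5,120))
p=onz(d,391/1.5,303/1.5,135)
plan(p[0],p[1],100,1.676)
```

```text
[ 374.2650753  -275.20609458  135.        ] [ 374.13972083 -275.85628116   81.        ] [ 368.30311367 -209.4958838   120.        ] [ 379.66351067 -339.71623587  120.        ]
cm [-0.05  0.22 11.53] turn deg -0.46
```

{"name": "play_rows", "arguments": {
  "series": [
    [0, 0.22, 4, 0, 0],
    [0, 0.22, 8, 0, 0],
    [0, 0.22, 10.5, 0, 0],
    [0, 0.22, 11.5, 0, 0],
    [0, 0.22, 11.5, 0, 0.5],
    [0, 0.22, 11.5, 0, 1],
    [0, 0.22, 11.5, 0, 1],
    [0, 0.22, 11.5, 0, 1]
  ]
}}

```text
clock: 2.1
eef_pos: [375.2, -274.5, 101.4]
tool_rot: [3.14, 0.002, 1.671]
force: [-0.1, 0.1, -0.5]
width: 27.8
```

{"name": "play_rows", "arguments": {
  "series": [
    [0, 0, 0, 0, 1],
    [0, 0, 0, 0, 1],
    [0, 0, 0, 0, 1],
    [0, 0, 0, 0, 1]
  ]
}}

```text
clock: 2.5
eef_pos: [374.9, -274.4, 101.4]
tool_rot: [3.14, 0.001, 1.672]
force: [-1.7, 0.1, 6.1]
width: 18.6
```

{"name": "play_rows", "arguments": {
  "series": [
    [0, 0, -2, 0, 1],
    [0, 0, -5, 0, 1],
    [0, 0, -9, 0, 1],
    [0, 0, -9.5, 0, 1],
    [0, 0, -9.5, 0, 1]
  ]
}}

```text
clock: 3.0
eef_pos: [374.9, -274.4, 196.4]
tool_rot: [3.14, 0.002, 1.671]
force: [-0.7, -0.6, -1.8]
width: 18.4
```

```bash
python3 -c "
from h import *
print(status.read_state()['width'],status.read_state()['force'])
plan(580,-101,195,1.39)"
```

```text
18.41084685517787 [-0.73714204 -0.61705156 -1.79711939]
cm [15.2  22.15  0.15] turn deg 16.12
```

{"name": "play_rows", "arguments": {
  "series": [
    [2, 3, 0, 3, 1],
    [4.5, 6.6, 0, 6, 1],
    [7.5, 11, 0, 9, 1],
    [10.5, 15.4, 0, 12, 1],
    [13, 19, 0, 15, 1],
    [14.7, 21.4, 0, 16, 1],
    [15.2, 22.1, 0, 16, 1],
    [15.2, 22.1, 0, 16, 1]
  ]
}}

```text
clock: 3.8
eef_pos: [578.6, -98.7, 193.3]
tool_rot: [-3.138, -0.0, 1.396]
force: [0.2, -0.3, -1.9]
width: 18.7
```

Run:
```python
from h import *
s=status.read_state();print(s["clock"],s["eef_pos"],s["tool_rot"],s["force"])
import pickle
d=grab("wrist");pickle.dump(d,open("w2.pkl","wb"));save(d,"w2.png",s=1.5)
print(proj(d,[[591,-41,75],[578,-100,75],[602,22,87]])*1.5)
```

```text
3.8 [578.61743428 -98.72421861 193.25921911] [-3.13839764e+00 -1.64313070e-04  1.39574254e+00] [ 0.21239552 -0.30733294 -1.92653534]
[[391.5780134  181.04557468]
 [387.116459   282.38555846]
 [391.86259852  51.29843184]]
```

View pics/w2.png

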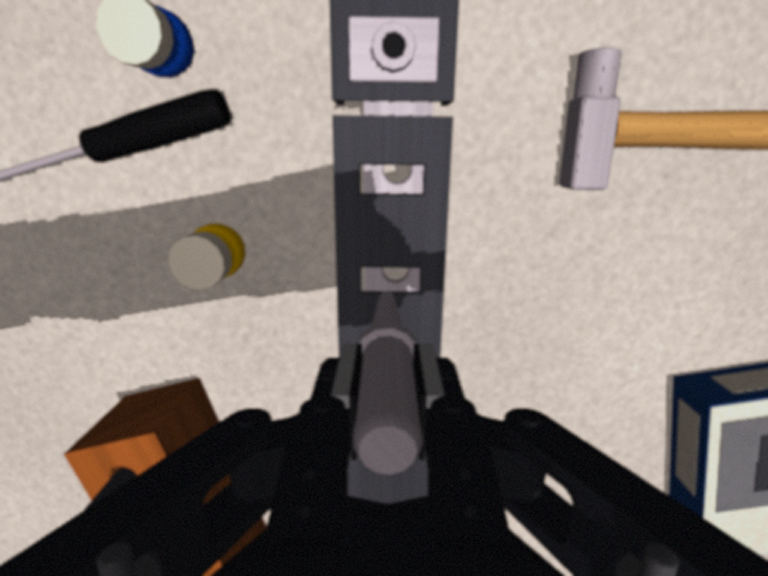

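The wrist view shows slot 1 at (361–424, 164–194), with the bar's round hole visible at its upper edge near (398,172). It shows slot 2 at (361–421, 266–292), with its bar hole near (396,270). The drift hangs upright. I'll zoom in.

Run:
```python
from h import *
import pickle
d=pickle.load(open("w2.pkl","rb"));save(d,"w2c.png",(222,10,302,70+70),6 and 6)
i=cv2.imread("pics/w2c.png")[360:];cv2.imwrite("pics/w2c.png",i);print(i.shape)
```

```text
(420, 480, 3)
```

View pics/w2c.png

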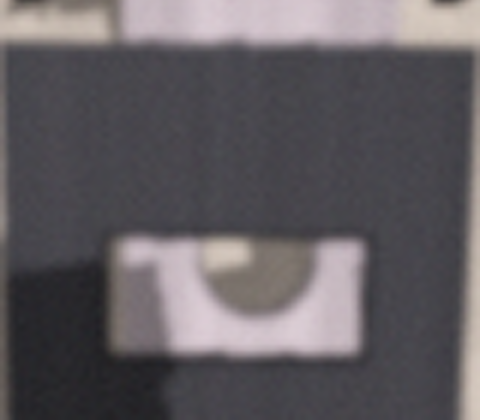

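The zoom is px = 222+u/6, 70+v/6. In it the slot spans u 108–366 and v 237–356. The bar hole is an arc with u 200–316 and its bottom at v 316, so its centre is about (258,258).

Run:
```python
from h import *
import pickle
d=pickle.load(open("w2.pkl","rb"))
f=lambda u,v,z:onz(d,222+u/6-.4,70+v/6-.4,z)
yaw=status.read_state()["tool_rot"][2]
b=onz(d,394/1.5,45/1.5,96) # fixed bolt
slot=f(237,296.5,75);hole=f(258,258,71);l=f(200,258,71);r=f(316,258,71)
e=[f(8,150,75),f(473,150,75),f(8,45,75),f(473,45,75)]
s2=onz(d,391/1.5-.3,279/1.5-.3,75)
print("slot",slot,"slot2",s2,np.hypot(*(slot-s2)[:2]),"hole",hole,np.linalg.norm(r-l),"bolt",b)
u=(slot-s2)[:2];yr=np.arctan2(u[1],u[0]);print("yaw rail",yr,"railwidth",np.linalg.norm(e[1]-e[0]))
u/=np.linalg.norm(u);x=np.array([u[1],-u[0]])
for n,p in(("hole",hole),("edge mid",(e[2]+e[3])/2),("edgemidlow",(e[0]+e[1])/2)):
    q=(p-slot)[:2];print(n,"along",q@u,"across x",q@x)
```

```text
slot [591.27888761 -39.63161575  75.        ] slot2 [580.48370607 -97.95186441  75.        ] 59.31093784017777 hole [595.13646151 -35.1320432   71.        ] 16.602490037858445 bolt [603.10915679  22.79761664  96.        ]
yaw rail 1.387766155527851 railwidth 64.35578275158879
hole along 5.126531661194551 across x 2.9741726069964547
edge mid along 33.37687800060175 across x 0.08682868534020168
edgemidlow along 19.77915419249943 across x 0.2474663417502821
```

Run:
```python
from h import *
import pickle
d=pickle.load(open("w2.pkl","rb"))
T=pose();
zt=T[2,3]-91.4
c=T[:3,3]
print("tip",c,(proj(d,[[c[0],c[1],zt],[c[0],c[1],zt+44],[c[0],c[1],zt+125]])*1.5).round(1))
save(d,"w2d.png",(230,165,290,330),5)
i=cv2.imread("pics/w2d.png");cv2.imwrite("pics/w2d.png",np.clip(i[:700].astype(float)*2,0,255).astype(np.uint8)[:600])
u=np.array([np.cos(1.389),np.sin(1.389)]);h=np.array([595.14,-35.13])
t=h-2.5*u;print("target",t);plan(t[0],t[1],T[2,3],1.389)
```

```text
tip [ 577.50253091 -100.60743073  193.51153627] [[386.2 298.3]
 [385.7 330.9]
 [383.7 451.6]]
target [594.68800853 -37.58880128]
cm [ 6.51  0.58 -0.01] turn deg 0.25
```

View pics/w2d.png

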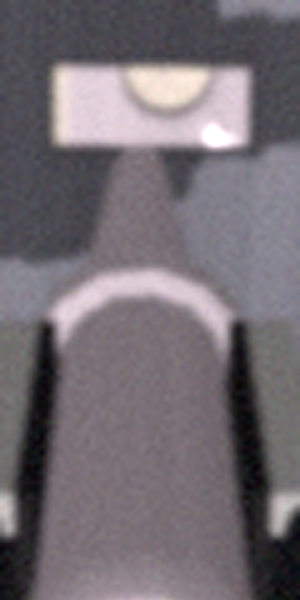

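{"name": "play_rows", "arguments": {
  "series": [
    [2, 0.2, 0, 0, 1],
    [4.5, 0.4, 0, 0, 1],
    [6.2, 0.58, 0, 0.2, 1],
    [6.5, 0.58, 0, 0.2, 1],
    [6.5, 0.58, 0.8, 0.2, 1],
    [6.5, 0.58, 1.6, 0.2, 1],
    [6.5, 0.58, 1.6, 0.2, 1],
    [6.5, 0.58, 1.6, 0.2, 1]
  ]
}}

```text
clock: 4.65
eef_pos: [595.7, -38.7, 178.7]
tool_rot: [-3.14, 0.001, 1.388]
force: [-0.1, 0.1, -2.3]
width: 18.7
```

Run:
```python
from h import *
s=status.read_state();print(s["clock"],s["eef_pos"],s["tool_rot"],s["force"])
import pickle
d=grab("wrist");pickle.dump(d,open("w3.pkl","wb"))
s=status.read_state();print(s["eef_pos"])
save(d,"w3.png",(200,120,330,260),4)
i=cv2.imread("pics/w3.png");cv2.imwrite("pics/w3.png",np.clip(i.astype(float)*2,0,255).astype(np.uint8))
c=s["eef_pos"];f=lambda q:((q+.4-[200,120])*4).round(1)
print(f(proj(d,[[c[0],c[1],c[2]-91.4],[595.1,-35.1,71],[591.3,-39.6,75]])))
```

```text
4.65 [595.70260163 -38.65901937 178.70269377] [-3.14036787e+00  7.81648474e-04  1.38768578e+00] [-0.05040364  0.09458105 -2.33237526]
[596.07726739 -38.2933932  179.1092439 ]
[[235.9 305.7]
 [228.9 267.9]
 [215.3 295.9]]
```

View pics/w3.png

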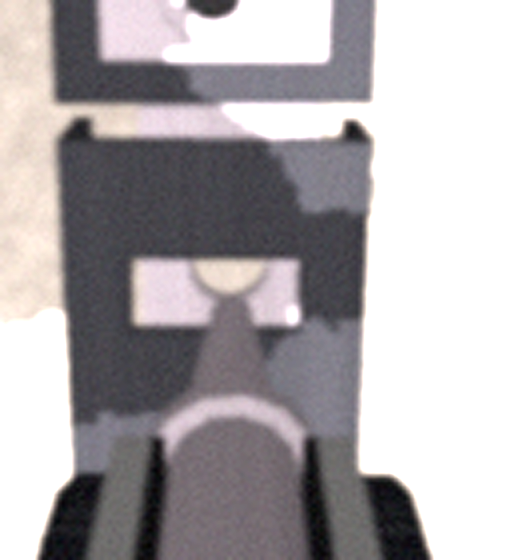

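Relative to the hole, the tip is lined up across the rails (230 against 229). It sits about 4.4 mm to the right of the hole along the rails, where I want 2.5. I'll correct by +1.9 mm and go down gently.

{"name": "play_rows", "arguments": {
  "series": [
    [0.1, 0, 0, 0, 1],
    [0.18, 0, 0, 0, 1],
    [0.18, 0, 0.3, 0, 1],
    [0.18, 0, 0.6, 0, 1],
    [0.18, 0, 0.9, 0, 1],
    [0.18, 0, 1.2, 0, 1],
    [0.18, 0, 1.3, 0, 1],
    [0.18, 0, 1.3, 0, 1]
  ]
}}

```text
clock: 5.5
eef_pos: [596.4, -35.7, 166.0]
tool_rot: [-3.141, 0.0, 1.389]
force: [0.3, -0.4, -1.4]
width: 18.4
```

{"name": "play_rows", "arguments": {
  "series": [
    [0, 0, 0.1, 0, 1],
    [0, 0, 0.2, 0, 1],
    [0, 0, 0.3, 0, 1],
    [0, 0, 0.4, 0, 1],
    [0, 0, 0.4, 0, 1]
  ]
}}

```text
clock: 6.0
eef_pos: [596.5, -35.7, 162.2]
tool_rot: [-3.141, 0.0, 1.389]
force: [0.3, 0.1, -2.3]
width: 18.7
```

{"name": "play_rows", "arguments": {
  "series": [
    [0, 0, 0.1, 0, 1],
    [0, 0, 0.2, 0, 1],
    [0, 0, 0.3, 0, 1],
    [0, 0, 0.4, 0, 1],
    [0, 0, 0.4, 0, 1]
  ]
}}

```text
clock: 6.5
eef_pos: [596.5, -35.7, 158.1]
tool_rot: [-3.141, 0.0, 1.389]
force: [-0.1, 0.5, -2.5]
width: 18.4
```

{"name": "play_rows", "arguments": {
  "series": [
    [0, 0, 0.1, 0, 1],
    [0, 0, 0.2, 0, 1],
    [0, 0, 0.3, 0, 1],
    [0, 0, 0.4, 0, 1],
    [0, 0, 0.4, 0, 1]
  ]
}}

```text
clock: 7.0
eef_pos: [596.5, -35.8, 154.1]
tool_rot: [-3.141, 0.0, 1.389]
force: [-0.8, -1.3, -2.2]
width: 18.5
```

{"name": "play_rows", "arguments": {
  "series": [
    [0, 0, 0.15, 0, 1],
    [0, 0, 0.3, 0, 1],
    [0, 0, 0.45, 0, 1],
    [0, 0, 0.6, 0, 1],
    [0, 0, 0.6, 0, 1]
  ]
}}

```text
clock: 7.5
eef_pos: [596.5, -35.9, 148.1]
tool_rot: [-3.141, 0.0, 1.389]
force: [-0.4, -1.8, -2.6]
width: 18.8
```

{"name": "play_rows", "arguments": {
  "series": [
    [0, 0, 0.15, 0, 1],
    [0, 0, 0.3, 0, 1],
    [0, 0, 0.45, 0, 1],
    [0, 0, 0.6, 0, 1],
    [0, 0, 0.6, 0, 1]
  ]
}}

```text
clock: 8.0
eef_pos: [596.5, -35.9, 142.8]
tool_rot: [3.141, 0.0, 1.389]
force: [-1.9, -1.8, 4.0]
width: 18.5
```

{"name": "play_rows", "arguments": {
  "series": [
    [0, 0, 0.1, 0, 1],
    [0, 0, 0.2, 0, 1],
    [0, 0, 0.3, 0, 1],
    [0, 0, 0.3, 0, 1]
  ]
}}

```text
clock: 8.4
eef_pos: [596.6, -35.7, 140.0]
tool_rot: [3.141, 0.0, 1.389]
force: [-2.2, -1.5, 6.2]
width: 18.7
```

{"name": "play_rows", "arguments": {
  "series": [
    [0, 0, 0.1, 0, 1],
    [0, 0, 0.2, 0, 1],
    [0, 0, 0.3, 0, 1],
    [0, 0, 0.3, 0, 1]
  ]
}}

```text
clock: 8.8
eef_pos: [596.6, -35.5, 137.0]
tool_rot: [3.141, -0.0, 1.389]
force: [-1.8, -1.5, 6.7]
width: 18.8
```

{"name": "play_rows", "arguments": {
  "series": [
    [0.01, 0, 0.15, 0, 1],
    [0.02, 0, 0.3, 0, 1],
    [0.03, 0, 0.45, 0, 1],
    [0.04, 0, 0.6, 0, 1],
    [0.04, 0, 0.6, 0, 1]
  ]
}}

```text
clock: 9.3
eef_pos: [596.5, -35.1, 130.8]
tool_rot: [-3.142, -0.0, 1.389]
force: [-2.8, -2.3, 5.4]
width: 19.0
```

{"name": "play_rows", "arguments": {
  "series": [
    [0.01, 0, 0.15, 0, 1],
    [0.02, 0, 0.3, 0, 1],
    [0.03, 0, 0.45, 0, 1],
    [0.04, 0, 0.6, 0, 1],
    [0.04, 0, 0.6, 0, 1]
  ]
}}

```text
clock: 9.8
eef_pos: [596.5, -34.6, 124.8]
tool_rot: [-3.141, -0.0, 1.389]
force: [-2.3, -1.2, 5.3]
width: 18.4
```

Steady at about 8 N of push, so I'll carry on.

{"name": "play_rows", "arguments": {
  "series": [
    [0.01, 0, 0.15, 0, 1],
    [0.02, 0, 0.3, 0, 1],
    [0.03, 0, 0.45, 0, 1],
    [0.04, 0, 0.6, 0, 1],
    [0.04, 0, 0.6, 0, 1]
  ]
}}

```text
clock: 10.3
eef_pos: [596.3, -34.2, 118.6]
tool_rot: [-3.141, -0.0, 1.389]
force: [-2.9, -1.9, 4.5]
width: 18.5
```

{"name": "play_rows", "arguments": {
  "series": [
    [0.01, 0, 0.1, 0, 1],
    [0.02, 0, 0.25, 0, 1],
    [0.03, 0, 0.4, 0, 1],
    [0.03, 0, 0.5, 0, 1],
    [0.03, 0, 0.5, 0, 1]
  ]
}}

```text
clock: 10.8
eef_pos: [596.3, -34.0, 113.5]
tool_rot: [-3.14, 0.0, 1.389]
force: [-3.7, -0.9, 5.1]
width: 18.9
```

{"name": "play_rows", "arguments": {
  "series": [
    [0, 0, 0.15, 0, 1],
    [0, 0, 0.3, 0, 1],
    [0, 0, 0.45, 0, 1],
    [0, 0, 0.6, 0, 1],
    [0, 0, 0.7, 0, 1],
    [0, 0, 0.8, 0, 1],
    [0, 0, 0.8, 0, 1]
  ]
}}

```text
clock: 11.5
eef_pos: [596.2, -34.0, 105.4]
tool_rot: [-3.14, 0.0, 1.389]
force: [-4.2, -1.0, 5.4]
width: 18.5
```

{"name": "play_rows", "arguments": {
  "series": [
    [0, 0, 0.1, 0, 1],
    [0, 0, 0.2, 0, 1],
    [0, 0, 0.3, 0, 1],
    [0, 0, 0.4, 0, 1],
    [0, 0, 0.4, 0, 1]
  ]
}}

```text
clock: 12.0
eef_pos: [596.2, -34.0, 101.4]
tool_rot: [-3.14, 0.0, 1.389]
force: [-3.8, -2.1, 5.2]
width: 18.6
```

{"name": "play_rows", "arguments": {
  "series": [
    [0, 0, 0.05, 0, 1],
    [0, 0, 0.1, 0, 1],
    [0, 0, 0.15, 0, 1],
    [0, 0, 0.15, 0, 1]
  ]
}}

```text
clock: 12.4
eef_pos: [596.2, -34.0, 101.3]
tool_rot: [-3.141, 0.0, 1.389]
force: [-6.6, -0.4, 15.9]
width: 18.5
```

{"name": "play_rows", "arguments": {
  "series": [
    [0, 0, 0, 0, 1],
    [0, 0, 0, 0, 1],
    [0, 0, 0, 0, 1],
    [0, 0, -0.1, 0, 0.5],
    [0, 0, -0.1, 0, 0],
    [0, 0, -0.1, 0, 0],
    [0, 0, -0.1, 0, 0],
    [0, 0, -0.1, 0, 0]
  ]
}}

```text
clock: 13.2
eef_pos: [596.9, -34.0, 100.6]
tool_rot: [-3.142, -0.0, 1.389]
force: [-0.6, -0.2, -0.4]
width: 85.3
```

{"name": "play_rows", "arguments": {
  "series": [
    [0, 0, -1, 0, 0],
    [0, 0, -4, 0, 0],
    [0, 0, -8, 0, 0],
    [0, 0, -10, 0, 0],
    [0, 0, -10, 0, 0]
  ]
}}

```text
clock: 13.7
eef_pos: [599.3, -34.0, 205.0]
tool_rot: [3.134, -0.001, 1.389]
force: [-0.5, 0.2, 0.1]
width: 85.3
```

```bash
python3 -c "
from h import *
u=np.array([np.cos(1.389),np.sin(1.389)]);h=np.array([595.14,-35.13])
import sys
b=np.array([623,139.9]);print(b,(b-h)@u)
x=np.array([u[1],-u[0]]);c=np.array([591.28,-39.63])+5.1*u  # centre line
print('bolt on line', c+180*u)
p=c+150*u
plan(p[0],p[1],200,1.75)"
```

```text
[623.  139.9] 177.18258782091962
bolt on line [624.74544852 142.4196464 ]
cm [14.81 -0.69  0.52] turn deg -20.68
```

{"name": "play_rows", "arguments": {
  "series": [
    [2, -0.1, 0, -4, 0],
    [5, -0.2, 0, -8, 0],
    [9, -0.4, 0, -12, 0],
    [12.5, -0.6, 0, -16, 0],
    [14.8, -0.7, 0, -20, 0],
    [14.8, -0.7, 0, -21, 0],
    [14.8, -0.7, 0, -21, 0],
    [14.8, -0.7, 0, -21, 0]
  ]
}}

```text
clock: 14.5
eef_pos: [616.5, 110.7, 200.2]
tool_rot: [-3.14, 0.002, 1.754]
force: [-0.2, 0.0, -0.4]
width: 85.0
```

Run:
```python
from h import *
s=status.read_state();print(s["clock"],s["eef_pos"],s["tool_rot"],s["force"])
import pickle
d=grab("wrist");pickle.dump(d,open("w4.pkl","wb"));save(d,"w4.png",s=1.5)
print(proj(d,[[624,141,93],[624,141,75]])*1.5)
```

```text
14.5 [616.51772865 110.65262791 200.24290105] [-3.14017251e+00  1.59646400e-03  1.75391920e+00] [-0.23410485  0.0070955  -0.42199145]
[[410.07312138 237.55622426]
 [408.59857736 231.53868217]]
```

View pics/w4.png

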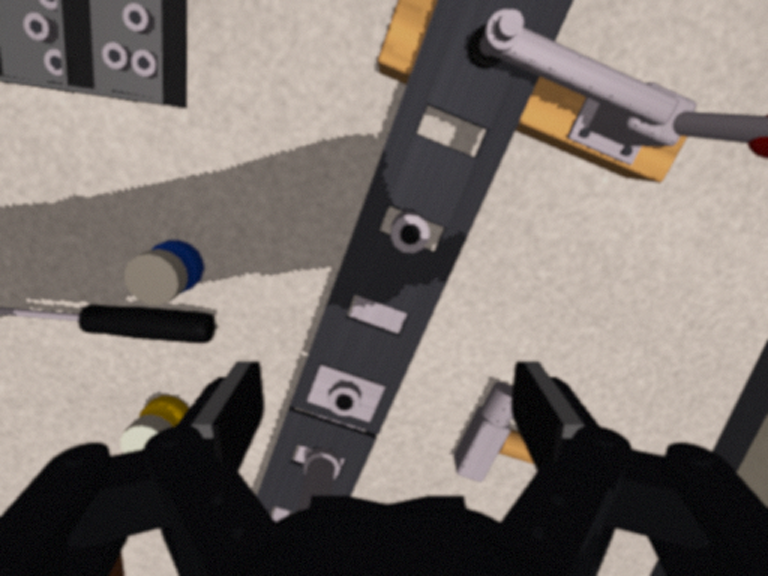

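The loose bolt's head is at (410,233). The rail joint gap is closed at about (335,422), and the drift stands in slot 1 at (322,465).

Run:
```python
from h import *
import pickle
d=pickle.load(open("w4.pkl","rb"))
g=d["img"];
p=onz(d,410/1.5-.3,233/1.5-.3,93);print(p,onz(d,344/1.5-.3,401/1.5-.3,97))
plan(p[0],p[1],150,1.754);plan(p[0],p[1],90,1.754)
```

```text
[623.14414524 143.75007497  93.        ] [603.13295622  32.1129695   97.        ]
cm [3.16 1.25 5.03] turn deg -0.04
cm [ 3.17  1.26 11.03] turn deg -0.04
```

{"name": "play_rows", "arguments": {
  "series": [
    [1.5, 0.6, 0, 0, 0],
    [3.17, 1.26, 2, 0, 0],
    [3.17, 1.26, 6, 0, 0],
    [3.17, 1.26, 9.5, 0, 0],
    [3.17, 1.26, 11, 0, 0],
    [3.17, 1.26, 11.1, 0, 0],
    [3.17, 1.26, 11.1, 0, 0.5],
    [3.17, 1.26, 11.1, 0, 1]
  ]
}}

```text
clock: 15.35
eef_pos: [624.8, 146.6, 91.8]
tool_rot: [3.138, -0.0, 1.755]
force: [0.4, -0.4, -0.6]
width: 59.0
```

{"name": "play_rows", "arguments": {
  "series": [
    [0, 0, 0, 0, 1],
    [0, 0, 0, 0, 1],
    [0, 0, 0, 0, 1],
    [0, 0, 0, 0, 1],
    [0, 0, 0, 0, 1],
    [0, 0, 0, 0, 1]
  ]
}}

```text
clock: 15.95
eef_pos: [624.0, 146.2, 91.1]
tool_rot: [3.14, 0.0, 1.756]
force: [-1.1, 0.0, 5.4]
width: 19.1
```

{"name": "play_rows", "arguments": {
  "series": [
    [0, 0, -1, 0, 1],
    [0, 0, -3, 0, 1],
    [0, 0, -6, 0, 1],
    [0, 0, -8.5, 0, 1],
    [0, 0, -9, 0, 1],
    [0, 0, -9, 0, 1]
  ]
}}

```text
clock: 16.55
eef_pos: [623.7, 146.2, 180.8]
tool_rot: [3.14, -0.0, 1.756]
force: [1.2, -0.7, -1.5]
width: 19.3
```

Run:
```python
from h import *
import pickle
s=status.read_state();print(s["force"],s["width"],s["eef_pos"])
d=pickle.load(open("w2.pkl","rb"))
u=np.array([np.cos(1.389),np.sin(1.389)])
# slot2 target: bar hole2 = hole - 60u
h=np.array([595.14,-35.13]);print("hole2",h-60*u)
p=h-120*u+np.array([0,0]);plan(p[0],p[1],190,1.389)
```

```text
[ 1.19886207 -0.65184389 -1.49718612] 19.26420339955361 [623.66451951 146.16160003 180.82812572]
hole2 [584.29220469 -94.1412306 ]
cm [-28.5  -10.43  -0.94] turn deg 21.0
```

{"name": "play_rows", "arguments": {
  "series": [
    [-1, -0.4, -2, 3, 1],
    [-4, -1.5, -4, 6, 1],
    [-8, -2.9, -4, 9, 1],
    [-12, -4.4, -4, 12, 1],
    [-16, -5.9, -4, 15, 1],
    [-20, -7.3, -4, 18, 1],
    [-24, -8.8, -4, 21, 1],
    [-27, -9.9, -4, 21, 1]
  ]
}}

```text
clock: 17.35
eef_pos: [573.5, -140.9, 218.1]
tool_rot: [-3.138, 0.002, 1.385]
force: [0.9, -0.4, -0.6]
width: 19.2
```

{"name": "play_rows", "arguments": {
  "series": [
    [0, 0, 0, 0, 1],
    [0, 0, 0.8, 0, 1],
    [0, 0, 1.6, 0, 1],
    [0, 0, 1.6, 0, 1],
    [0, 0, 1.6, 0, 1],
    [0, 0, 1.6, 0, 1]
  ]
}}

```text
clock: 17.95
eef_pos: [575.9, -136.6, 203.8]
tool_rot: [3.141, -0.0, 1.391]
force: [0.4, -0.4, -0.8]
width: 19.3
```

Run:
```python
from h import *
s=status.read_state();print(s["clock"],s["eef_pos"],s["tool_rot"],s["force"],s["width"])
import pickle
d=grab("wrist");pickle.dump(d,open("w5.pkl","wb"))
s=status.read_state();print(s["eef_pos"])
save(d,"w5.png",(186,60,336,240),4)
i=cv2.imread("pics/w5.png")[:600];cv2.imwrite("pics/w5.png",np.clip(i.astype(float)*1.5,0,255).astype(np.uint8))
c=s["eef_pos"]
print(((proj(d,[[c[0],c[1],c[2]-56],[584.3,-94.1,71],[584.3,-94.1,75],[596,-34,135]])+.4-[186,60])*4).round(1))
```

```text
17.95 [ 575.89848139 -136.59504836  203.79399598] [ 3.14146569e+00 -2.22105461e-04  1.39063692e+00] [ 0.3540778  -0.41540349 -0.81969368] 19.334495735454293
[ 575.92922088 -136.82809735  203.98755987]
[[290.2 614.6]
 [292.8 309.7]
 [292.8 312. ]
 [298.6 -23.5]]
```

View pics/w5.png

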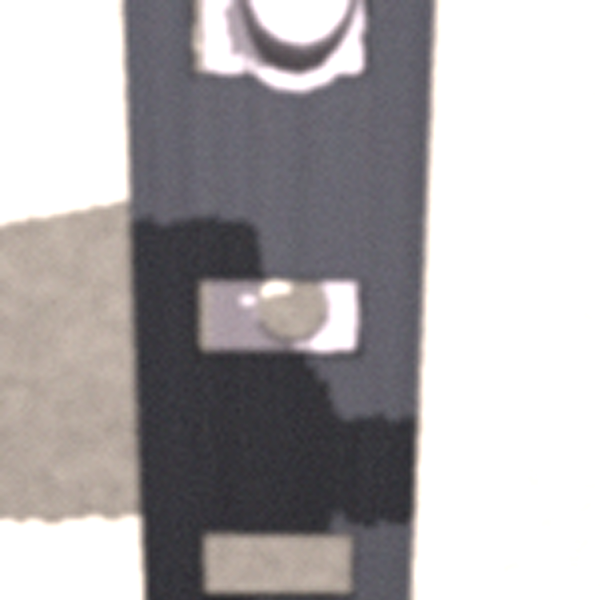

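Drift home with its collar on the rail. Slot 2 is centred at (279,317), with the bar hole at (292,309), as predicted, so the rail is about 1.2 mm short of exact line. I'll move the bolt over slot 2 and check it closely.

```bash
python3 -c "
from h import *
plan(585.5,-92.3,144,1.389)"
```

```text
cm [4.55 0.14 6.  ] turn deg 0.07
```

{"name": "play_rows", "arguments": {
  "series": [
    [1.5, 0.05, 0, 0, 1],
    [3.5, 0.1, 0, 0, 1],
    [4.5, 0.14, 1, 0, 1],
    [4.55, 0.14, 3, 0, 1],
    [4.55, 0.14, 5, 0, 1],
    [4.55, 0.14, 6, 0, 1],
    [4.55, 0.14, 6, 0, 1],
    [4.55, 0.14, 6, 0, 1]
  ]
}}

```text
clock: 18.8
eef_pos: [585.5, -92.8, 144.0]
tool_rot: [3.141, -0.0, 1.389]
force: [-0.9, -0.6, -0.7]
width: 19.4
```

Run:
```python
from h import *
s=status.read_state();print(s["clock"],s["eef_pos"],s["tool_rot"],s["force"],s["width"])
import pickle
d=grab("wrist");d=grab("wrist");pickle.dump(d,open("w6.pkl","wb"))
s=status.read_state();print(s["eef_pos"])
save(d,"w6.png",(196,140,316,280),4)
i=cv2.imread("pics/w6.png");cv2.imwrite("pics/w6.png",np.clip(i.astype(float)*2,0,255).astype(np.uint8))
c=s["eef_pos"]
print(((proj(d,[[c[0],c[1],c[2]-56],[c[0],c[1],c[2]-16],[584.3,-94.1,71],[584.3,-94.1,75]])+.4-[196,140])*4).round(1))
```

```text
18.8 [585.50781164 -92.80805697 144.00966004] [ 3.14125165e+00 -1.24541684e-04  1.38926705e+00] [-0.92936437 -0.58401714 -0.70811647] 19.385115140282107
[585.95084953 -93.00477759 144.71127622]
[[250.  293.8]
 [250.3 400.5]
 [242.5 265.1]
 [242.3 272.7]]
```

View pics/w6.png

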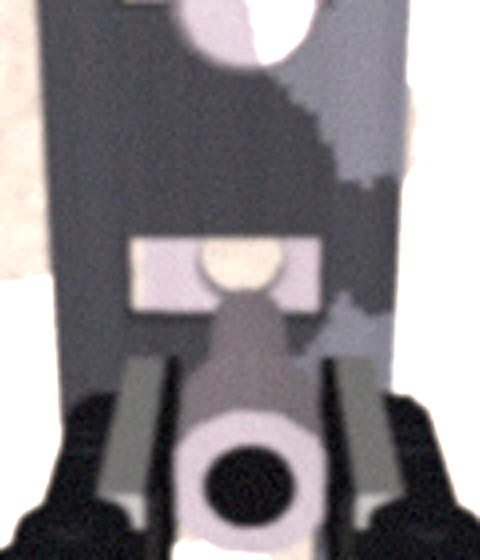

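Run:
```python
from h import *
import pickle
d=pickle.load(open("w6.pkl","rb"));u=np.array([np.cos(1.389),np.sin(1.389)]);x=np.array([u[1],-u[0]])
f=lambda a,b,z:onz(d,196+a/4-.4,140+b/4-.4,z)[:2]
fe=f(248,290,88.7);top=f(250,487,126+.7) # head top z = TCP-16+18
s=f((129+322)/2,(238+312)/2,75);hl=f(242.5,265,71);t=np.array([584.3,-94.1])
for n,p in(("nose front-3",fe-3*u),("headtop",top),("slot",s),("hole",hl)):print(n,p,"along",(p-t)@u,"across",(p-t)@x)
print(f(201,262,71),f(284,262,71),pose()[:3,3])
```

```text
nose front-3 [585.19060155 -95.19213184] along -0.9131163432693886 across 1.073378596629318
headtop [ 583.13556329 -108.12628034] along -14.00566057972333 across 1.390656243856295
slot [581.09415545 -93.98406467] along -0.4655809830179804 across -3.173974582851197
hole [584.31185162 -94.08650301] along 0.015417298933337965 across 0.009216105011198886
[576.60966096 -92.04641212] [592.23837971 -94.91946724] [585.95084953 -93.00477759 144.71127622]
```

Run:
```python
from h import *
import pickle
d=pickle.load(open("w6.pkl","rb"));u=np.array([np.cos(1.389),np.sin(1.389)]);x=np.array([u[1],-u[0]])
f=lambda a,b,z:onz(d,196+a/4-.4,140+b/4-.4,z)[:2]
t=np.array([584.3,-94.1])
for z in(144.6,146.6,148.6):
    p=f(250,484,z);print(z,(p-t)@u,(p-t)@x,np.linalg.norm(f(172,484,z)-f(328,484,z)))
w=-1.0*x+0.5*u;print(w,totool([w[0],w[1],0]))
```

```text
144.6 -2.4664694146579595 1.3664801691278705 20.450592140571136
146.6 -1.2341330895123122 1.3638012684183567 20.140311536929342
148.6 -0.0017967643666581918 1.3611223677089574 19.83003093328767
[-0.89312222  0.67255684] [ 0.0500094  -0.09999515 -0.00017441]
```

{"name": "play_rows", "arguments": {
  "series": [
    [0.06, -0.11, 0, 0, 1],
    [0.06, -0.11, 0.4, 0, 1],
    [0.06, -0.11, 0.8, 0, 1],
    [0.06, -0.11, 1.2, 0, 1],
    [0.06, -0.11, 1.5, 0, 1],
    [0.06, -0.11, 1.7, 0, 1],
    [0.06, -0.11, 1.7, 0, 1]
  ]
}}

```text
clock: 19.6
eef_pos: [584.0, -92.1, 126.4]
tool_rot: [-3.141, 0.0, 1.389]
force: [-0.4, 0.1, -1.6]
width: 19.3
```

{"name": "play_rows", "arguments": {
  "series": [
    [0, 0, 0.15, 0, 1],
    [0, 0, 0.3, 0, 1],
    [0, 0, 0.45, 0, 1],
    [0, 0, 0.6, 0, 1],
    [0, 0, 0.6, 0, 1]
  ]
}}

```text
clock: 20.1
eef_pos: [584.1, -92.2, 120.6]
tool_rot: [-3.141, 0.0, 1.389]
force: [1.0, 0.5, -0.8]
width: 19.3
```

{"name": "play_rows", "arguments": {
  "series": [
    [0, 0, 0.15, 0, 1],
    [0, 0, 0.3, 0, 1],
    [0, 0, 0.45, 0, 1],
    [0, 0, 0.6, 0, 1],
    [0, 0, 0.6, 0, 1]
  ]
}}

```text
clock: 20.6
eef_pos: [584.0, -92.2, 114.5]
tool_rot: [-3.141, 0.0, 1.389]
force: [0.6, -0.6, -1.1]
width: 19.1
```

{"name": "play_rows", "arguments": {
  "series": [
    [0, 0, 0.15, 0, 1],
    [0, 0, 0.3, 0, 1],
    [0, 0, 0.45, 0, 1],
    [0, 0, 0.6, 0, 1],
    [0, 0, 0.6, 0, 1]
  ]
}}

```text
clock: 21.1
eef_pos: [584.1, -92.2, 108.6]
tool_rot: [-3.141, 0.0, 1.389]
force: [0.1, -0.4, -0.7]
width: 19.5
```

{"name": "play_rows", "arguments": {
  "series": [
    [0, 0, 0.2, 0, 1],
    [0, 0, 0.4, 0, 1],
    [0, 0, 0.6, 0, 1],
    [0, 0, 0.8, 0, 1],
    [0, 0, 1, 0, 1],
    [0, 0, 1.2, 0, 1],
    [0, 0, 1.4, 0, 1],
    [0, 0, 1.4, 0, 1]
  ]
}}

```text
clock: 21.9
eef_pos: [584.1, -92.2, 94.5]
tool_rot: [-3.141, 0.0, 1.389]
force: [-1.0, 0.3, -0.6]
width: 19.2
```

{"name": "play_rows", "arguments": {
  "series": [
    [0, 0, 0.1, 0, 1],
    [0, 0, 0.2, 0, 1],
    [0, 0, 0.3, 0, 1],
    [0, 0, 0.35, 0, 1],
    [0, 0, 0.35, 0, 1]
  ]
}}

```text
clock: 22.4
eef_pos: [584.2, -92.2, 91.3]
tool_rot: [-3.142, -0.0, 1.389]
force: [0.3, -1.0, -1.4]
width: 19.3
```

{"name": "play_rows", "arguments": {
  "series": [
    [0, 0, 0.04, 0, 1],
    [0, 0, 0.08, 0, 1],
    [0, 0, 0.1, 0, 1],
    [0, 0, 0.1, 0, 1]
  ]
}}

```text
clock: 22.8
eef_pos: [584.3, -92.2, 91.1]
tool_rot: [3.141, 0.0, 1.389]
force: [-1.6, -0.7, 5.5]
width: 19.4
```

Seated: the force rises at the parked height. I'll release and retreat straight up.

{"name": "play_rows", "arguments": {
  "series": [
    [0, 0, 0.03, 0, 1],
    [0, 0, 0.03, 0, 1],
    [0, 0, 0, 0, 0.5],
    [0, 0, 0, 0, 0],
    [0, 0, 0, 0, 0],
    [0, 0, 0, 0, 0],
    [0, 0, 0, 0, 0],
    [0, 0, 0, 0, 0]
  ]
}}

```text
clock: 23.6
eef_pos: [584.2, -92.2, 90.2]
tool_rot: [-3.142, -0.0, 1.389]
force: [0.1, 0.3, -0.4]
width: 85.4
```

{"name": "play_rows", "arguments": {
  "series": [
    [0, 0, -1, 0, 0],
    [0, 0, -4, 0, 0],
    [0, 0, -8, 0, 0],
    [-2, 0, -11, 0, 0],
    [-5, 0, -11, 0, 0],
    [-5, 0, -11, 0, 0],
    [-5, 0, -11, 0, 0]
  ]
}}

```text
clock: 24.3
eef_pos: [574.9, -142.1, 200.9]
tool_rot: [3.141, 0.0, 1.387]
force: [0.4, 0.3, -0.7]
width: 85.3
```

Run:
```python
from h import *
import pickle
s=status.read_state();print(s["clock"],s["eef_pos"],s["force"])
d=grab("wrist");pickle.dump(d,open("w7.pkl","wb"))
w=d["img"][20:280,150:400]
a=cv2.resize(w,None,fx=1.9,fy=1.9,interpolation=cv2.INTER_CUBIC)
t=grab("side")["img"][170:290,250:350];b=cv2.resize(t,(300,360),interpolation=cv2.INTER_CUBIC)
o=np.zeros((500,780,3),np.uint8);o[:a.shape[0],:a.shape[1]]=a[:500];o[:360,480:780]=b
cv2.imwrite("pics/w7.png",np.clip(o[...,::-1].astype(float)*1.4,0,255).astype(np.uint8))
```

```text
24.3 [ 574.87332476 -142.1455259   200.86619585] [ 0.40052645  0.33629793 -0.66243443]
```

View pics/w7.png

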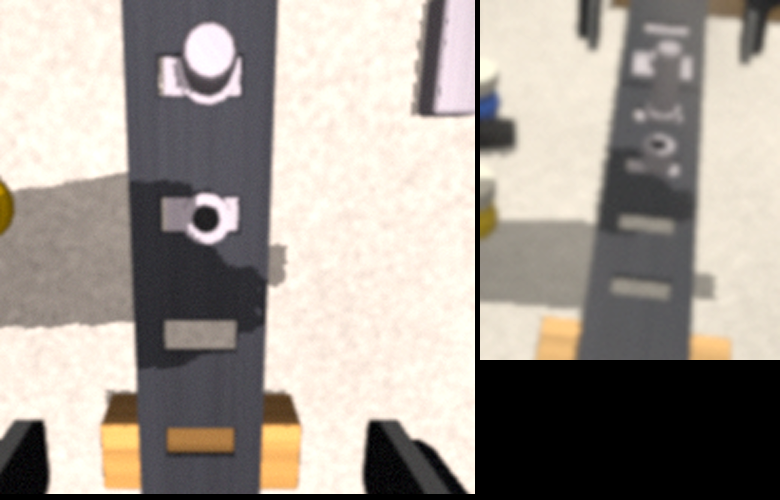

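The wrist view shows the drift upright in slot 1 at (208,65) and the bolt upright in slot 2 at (208,217), both flush, and the side view agrees. I'll hand the job in.

```bash
python3 -c "
from h import *
print(order.finish_job(),status.read_state()['clock'])"
```

```text
the job is handed in; nothing more can be done
the job is handed in; nothing more can be done
```

The drift and the bolt are both in and let go, and I've handed the job in at about 24.4 s. The hand-in reports no verdict.

**Drift:** I took it from the block and measured the bar hole through the slot, about 5.1 mm along and 3 mm across from the slot's centre. I then pressed it in with a steady push of about 8 N until the collar seated. The reading at the end was about 16 N.

**Bolt:** I moved it over and lowered it into the next slot with no more than about 5.5 N. Both parts stopped at the tool heights at which they had been gripped (101.3 against 101.4 mm, and 91.1 against 91.1 mm), so both are fully home.

**Last checks:**
- The final wrist and side pictures show both parts upright and flush, with the gripper clear.
- A picture after the drift went in put the rail about 1.2 mm short of exact line. A later picture gave about 0.5 mm. Both are within the 2 mm allowed.
- The camera and tool positions disagreed by about 1 to 2 mm, so I corrected by lining each part up against the hole in the picture.
- I did not measure the punches, screwdriver or jars at the end. I saw no sign of contact with them.

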